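Close and pin the lid of a board test fixture

ROBOT

A 6-joint arm with a two-finger parallel gripper is mounted at the origin on a cart in front of the work surface, level with it; the furniture and walls round the work are solid. World frame = base frame: x ahead of the robot, y to its left, z up, the work surface at z = 0. Lengths are in m, angles in degrees, forces in N, time in s.
With the tool pointing down it reaches from about 0.3 to 0.75 m from the base axis. Payload 8.5 kg.
Tool frame: the origin (TCP) lies on the centre line of the jaws, within the pads' length; the fingertips stand 19 mm ahead of it and the grasp point (between the pads) is the TCP (env.tcp_to_tips is the z of the fingertips in the tool frame, in m); z points along the fingers, y is the line along which they close (so a half turn about z gives the same grasp; the last joint's range is limited). The gripper opens to 85 mm and grips with 20 to 120 N. Pads are 22 mm wide; open, the fingers measure 114 mm over their backs; the gripper's body (76 mm by 85 mm) begins 54 mm behind the grasp point. The pads swing forward as they close: fully open they stand 13 mm farther back than shut.
Start: joints at [64.097, 21.807, 74.336, -0, 83.858, -12.336], TCP at [0.129, 0.535, 0.25] pointing down, gripper open.
Joint ranges: [-178.18, 178.18], [-50.72, 133.34], [12.68, 142.11], [-81.47, 261.47], [9.98, 163.14], [-165.26, 165.26]. Speed limits (degrees/s): [136.94, 136.94, 180, 180, 180, 180].

INTERFACE

Orientations are given as a 3x3 rotation matrix whose columns are the frame's x, y, z axes.
In Python, from rig import env gives the robot as it stands.
- The arm moves only by the tool servo_tool, never from a script. Its argument "steps" is a list of rows, each an object of numbers: "tx", "ty", "tz": the shift along the world's x, y, z in cm; "yaw": the turn about the world's z in degrees; "claw": the finger opening in cm, from 0 to 8.54. In form: [{"tx": .., "ty": .., "tz": .., "yaw": .., "claw": ..}, ...]. A call has 1 to 20 rows; each row shifts and turns the commanded pose from where the row before left it; what a row does not reach is not made up. A row lasts 1/10 s, in which the tool goes at most 50 mm and 8.59 degrees, less where a joint would pass 70% of its speed; a pose out of reach is approached as far as the arm can. A call with a gripper value outside its range is refused whole. The fingers move at their own pace and stop on an object; "newtons" is the grip in N (left out, the last holds). Time passes only in rows, so rows that do not move let the fingers close. It gives the time, the measured TCP pose, the force, the opening and the grip force at its end, in the units of the state.
- env.observe(): the state, without advancing time (a new reading comes with each control period).
- env.get_image(name): name is "scene" or "top" or "wrist"; returns (picture, depth): 420x560x3 uint8, red, green, blue; 420x560 float32, m along the optical axis (not along the pixel's ray), 0 where there is no reading.
- env.camera_model(name): a dict with "fovy" (degrees; the focal length in pixels is half the picture's height over the tangent of half this angle, whatever the lens; pixels are square), "cx", "cy" (the principal point, pixels), "T" (4x4, takes a point from camera to world coordinates). Camera axes: x right, y down, z forward; pixel columns grow to the right and rows downward; lengths in m; the calibration is good to about 2 mm. A picture is of the moment at which its call begins: read the wrist's pose just before it. camera_model takes no time and is no camera call; for the wrist camera it gives the pose at the moment of the call.
- env.close_job(): hands the job in; it is judged then, once.
The state is a dict: "time_s": time; "q": joint angles; "qvel": joint speeds; "joint_efforts": joint torques, N m; "position": TCP position; "tool_rot": TCP orientation; "ft_force": force on the tool from outside, world axes, zero at the start; "wrist_torque": the same for the moment, N m; "grip_width": finger opening in m; "gripper_force": force on a finger pad.
Only numpy, scipy, OpenCV 4.12 (cv2) and the standard library are available. Lean on these libraries where they do the work, as an engineer would, in place of code of your own. Each camera call takes 0.05 s, during which the arm holds its last target. There are 200 camera calls.

TASK

A circuit board lies in the test fixture on the bench: swing the fixture's lid fully shut, then lock it down against the spring probes with the red-handled lock pin: push the pin level through the clevis at the front (both cheeks and the lid's tongue between them) until the handle comes up to the cheek. Let go of the pin there, and leave the tools and parts lying near by as they are.

Things in the scene. Friction and masses are not known exactly. Their poses are not given: they have to be found in the camera images.
- fixture: board test fixture fixed to the bench: aluminium base plate 255 x 200 mm (x, y), top 12 mm up, and on it a black housing (front face at x = -83 mm, top 52 mm up) with a green board in a nest. Origin: on the bench under the housing's middle. x points from the clevis (front, robot's side) to the lid's hinge (rear), y to the robot's left, z up
- clevis (a point): middle of the clevis, on its hole axis: x = -128, y = 0, z = 45 mm in the fixture's frame, axes as the fixture's. Two dark steel cheeks 12 mm thick (y), 36 mm deep (x), 66 mm high, 16 mm apart, each with a brass-bushed 15 mm hole along y. Behind the hole axis there is room for a finger: the housing's front is 45 mm, the shut lid's front edge 43 mm away
- mouth_right (a point): mouth of the clevis hole in the outer face of the right-hand cheek (fixture's -y side), 20 mm from point clevis, 45 mm above the bench; the pin may enter here, pushed towards the fixture's +y, or from the left mouth pushed towards -y. Outside each cheek a foot 23 mm high reaches 19 mm further out
- mouth_left (a point): the same in the left-hand cheek (fixture's +y side)
- lid (a joint): lid hinge: 0 = fully shut (on its stop, the three holes in line), growing to 1.2 rad as the lid swings up and back. The axis runs along the fixture's y at x = +78 mm, 75 mm above the bench. The hinge is stiff: the lid stays where it is left; 1 to 5 N down on its front bar shuts it
- lid_front (a point): middle of the top of the lid's aluminium front bar (24 mm deep, 138 mm wide along y), 151 mm from the hinge axis, 80 mm above the bench when shut: push it down to shut the lid, 30 to 55 mm to the side of this point, for in the middle a steel flange 46 mm wide with screw heads stands up to 7 mm above the bar. Its axes turn with the lid
- tongue_hole (a point): centre of the 15 mm hole, along y, in the lid's tongue: a steel eye 12 mm thick and 36 mm square that hangs from the lid's front bar and drops between the clevis cheeks; with the lid shut it coincides with point clevis
- lock_pin: lock pin, 120 mm long, 90 g, lying flat on the bench: a flat red handle 55 x 24 x 12 mm and a round steel shank of 12 mm diameter, 65 mm long, its last 12 mm tapered to 5 mm. Origin: where the handle meets the shank (the shoulder), on the underside; x points along the shank to the tip, y across the flat handle, z up out of its flat side. The axis of the shank lies 6 mm above the underside
- pin_handle (a point): middle of the red handle, 28 mm behind the shoulder, on the pin's axis: grip it here across its 24 mm width
- pin_mid (a point): point on the pin's axis 20 mm ahead of the shoulder; it lies at point clevis when the pin is fully home
- pin_tip (a point): tip of the shank, on the axis, 65 mm ahead of the shoulder
- pliers: blue-handled long-nose pliers, 51 x 169 x 12 mm, lying on the green mat, origin centre of the underside; to be left alone
- spare_board: small green circuit board, 55 x 85 x 12 mm, on the mat beyond the marker, origin centre of the underside; to be left alone
- marker: dark blue marker pen, 15 x 134 x 15 mm, on the mat's front edge, origin centre of the underside; to be left alone

How it is judged (in metres and radians):
On the way:
1. the lid is fully shut (value of joint lid below 0.03 rad and distance between pin_mid and clevis above 0.05 m), for 0.2 s.
At the end, for the whole second after the job is handed in: the lid is fully shut (within 0.03 rad) and the pin is at rest through both cheeks and the tongue, its handle's shoulder within about 8 mm of the cheek, its axis along the holes within 0.15 rad; either side will do (value of joint lid below 0.03 rad and distance between pin_mid and clevis below 0.008 m and angle between the x axis of lock_pin and the y axis of fixture, either way round below 0.15 rad and linear speed of lock_pin below 0.02 m/s); the robot touches nothing.
It fails at once if a bystander (pliers, spare board or marker) is moved by more than 30 mm (distance of any of pliers, spare_board, marker from where it was at the start of the episode above 0.03 m).
It also fails if it takes over 64 s, if anything falls off the work surface, if the arm or the gripper's body presses on something with over 40 N, if the wrist force passes 120 N, or if a joint passes its speed limit or range.

## Working session

There is one attempt and no reset: what is moved stays moved. The work goes in short steps, Python scripts to look and compute and a tool call to move; the robot and the scene stay as the last step left them, time stands still between calls to the robot, and variables do not carry over. Pictures are saved under pics/ and viewed, at most 10 in all, crops included, and the job is handed in when it is done.

Besides the shell and the picture viewer there is one more tool, called after "Call:" as name(argument=value, ...), one argument or row to a line, values as JSON. servo_tool: Moves the arm, as the interface text tells. Its arguments: {"type":"object","properties":{"steps":{"type":"array"},"newtons":{"type":"number"}},"required":["steps"]}

```bash
mkdir -p pics
cat > h.py <<'E'
import numpy as np, cv2
from rig import env
def K(m):
    f=210/np.tan(np.radians(m["fovy"])/2); return f,m["cx"],m["cy"]
def cloud(d,m):
    f,cx,cy=K(m); v,u=np.mgrid[:d.shape[0],:d.shape[1]]
    p=np.stack([(u-cx)/f*d,(v-cy)/f*d,d],-1); T=np.array(m["T"])
    return p@T[:3,:3].T+T[:3,3]
def ray(u,v,z,m):
    f,cx,cy=K(m);T=np.array(m["T"]);r=T[:3,:3]@[(u-cx)/f,(v-cy)/f,1];o=T[:3,3]
    return o+r*(z-o[2])/r[2]
def shot(n):
    m=env.camera_model(n); im,d=env.get_image(n); np.savez(f"/tmp/{n}.npz",im=im,d=d); return im,d,m
def save(im,p): cv2.imwrite("pics/"+p,im[...,::-1])
E
python3 - <<'E'
from h import *
for n in("top","scene"):
    im,d,m=shot(n); save(im,n+"0.png"); print(n,np.round(m["T"],3).tolist(),m["fovy"],(d>0).mean())
print(env.observe())
E
```

```text
top [[0.016, -0.994, 0.108, 0.467], [-0.999, -0.019, -0.031, -0.057], [0.033, -0.108, -0.994, 0.914], [0.0, 0.0, 0.0, 1.0]] 56.610947775914745 0.9960544217687075
scene [[0.524, -0.486, 0.699, -0.353], [-0.852, -0.299, 0.43, -0.626], [-0.0, -0.821, -0.571, 0.84], [0.0, 0.0, 0.0, 1.0]] 44.625735386026605 0.9960501700680272
{'time_s': 0.1, 'q': array([ 6.40964112e+01,  2.18388687e+01,  7.43776776e+01,  3.89333879e-04,
        8.38575493e+01, -1.23341028e+01]), 'qvel': array([ 0.08617779, -0.09503189, -0.09989106,  0.09813717, -0.09222911,
        0.06315777]), 'joint_efforts': array([ 2.53794467e-03, -4.49215150e+01, -2.31653827e+01, -2.55603327e-04,
        3.69941190e-03, -2.73590217e-05]), 'position': array([0.12892939, 0.534447  , 0.24977329]), 'tool_rot': array([[-9.72085840e-01,  2.34624795e-01, -5.71027787e-04],
       [ 2.34625319e-01,  9.72085188e-01, -1.16033256e-03],
       [ 2.82844864e-04, -1.26192043e-03, -9.99999164e-01]]), 'ft_force': array([-4.78789957e-01, -3.54937867e-04,  5.26738407e-01]), 'wrist_torque': array([ 0.0019491 ,  0.00493495, -0.04218859]), 'gripper_force': 0.0, 'grip_width': 0.08520746838829826}
```

View pics/top0.png

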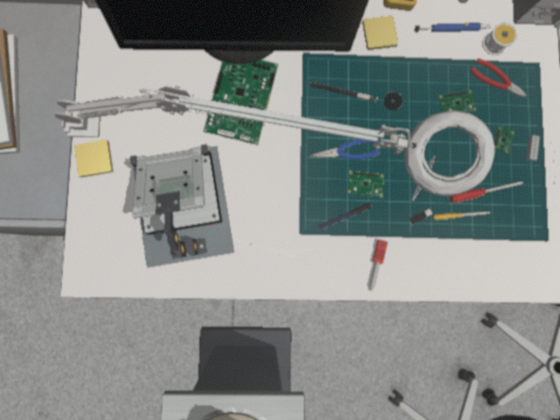

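View pics/scene0.png

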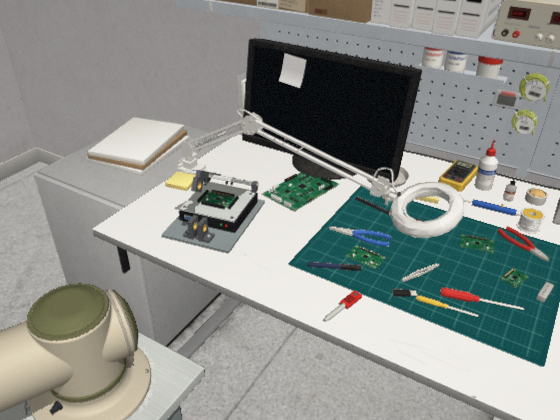

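The top view shows the fixture's base plate around (185,205), with the clevis at about (190,247). The pin has its handle at (380,252) and its tip at (374,288). The pliers, spare board and marker lie at (345,150), (365,183) and (345,215). Next I measure them.

Run:
```python
from h import *
z=np.load("/tmp/top.npz"); im,d=z["im"],z["d"]; m=env.camera_model("top"); P=cloud(d,m)
# bench z check
print("bench",np.median(P[255:265,260:340].reshape(-1,3),0))
hsv=cv2.cvtColor(im,cv2.COLOR_RGB2HSV)
# pin
r=((hsv[...,0]<8)|(hsv[...,0]>172))&(hsv[...,1]>120); r[:, :350]=0; r[:235]=0;r[:,400:]=0
v,u=np.nonzero(r); pts=np.array([ray(a,b,.012,m)[:2] for a,b in zip(u,v)])
print("handle",pts.mean(0),cv2.minAreaRect(pts.astype(np.float32)))
s=(P[...,2]>.004)&(P[...,2]<.03); 
g=(hsv[...,2]<200); g[:263]=0;g[292:]=0;g[:,:360]=0;g[:,390:]=0
v,u=np.nonzero(g&~r); pts=np.array([ray(a,b,.006,m)[:2] for a,b in zip(u,v)]); print("shank",len(pts),pts.mean(0),pts.min(0),pts.max(0),cv2.fitLine(pts.astype(np.float32),2,0,.01,.01).ravel())
# plate by height
pl=(P[...,2]>.007)&(P[...,2]<.018)&(hsv[...,2]<190); pl[:130]=0;pl[280:]=0;pl[:,:110]=0;pl[:,250:]=0
pl=cv2.morphologyEx(pl.astype(np.uint8),cv2.MORPH_OPEN,np.ones((3,3)))
pp=P[pl>0][:,:2].astype(np.float32);rc=cv2.minAreaRect(pp);print("plate",len(pp),rc,cv2.boxPoints(rc))
# heights map of fixture
np.set_printoptions(linewidth=220)
print((P[130:272:6,125:240:6,2]*1000).astype(int))
print("lamp",np.round(P[110,260],3),np.round(P[128,330],3))
big=cv2.resize(im[130:275,110:250],None,fx=5,fy=4.0*1.25,interpolation=cv2.INTER_CUBIC)[:,:]
save(cv2.resize(big,(580,600)),"fix.png")
```

```text
bench [ 4.51449751e-01 -1.45885532e-01 -2.11081363e-04]
handle [ 0.4722841 -0.3308897] ((0.4730833172798157, -0.3311731517314911), (0.019886532798409462, 0.04983982816338539), 75.80951690673828)
shank 268 [ 0.41656012 -0.31608381] [ 0.38175307 -0.34055134] [ 0.44636266 -0.30009309] [ 0.9580548  -0.28658518  0.4165601  -0.31608382]
plate 2735 ((0.5914620161056519, 0.10378760099411011), (0.21800370514392853, 0.3404526710510254), 83.3213882446289) [[ 0.4097139   0.01532274]
 [ 0.7478563  -0.0242719 ]
 [ 0.77321017  0.19225246]
 [ 0.4350677   0.2318471 ]]
[[  0   0   0   0  -1   0  -1   3  -2   0   1   0   0   5   6   3  11   3   6   2]
 [  3   0   0   0   0   0   2  -1   1  -2   0   0  -2   0   0   2   0   7  12   2]
 [  0   0   0   0   0   1   0   0   0   1  -3   0  -2   2   0   0   0   0   2   1]
 [  0   0  -1   0   0   0   0   0   0  -2   0   0  80  79  79  10   0   0  -1  -1]
 [  0   0   0   1   0  -1  79  83  83  85  87  89  89  67  56  14   0  -1  -1   3]
 [ -1  80  82  83  87  88  89  89  90  92  91  96 103  51  52  14   2   4   0  -2]
 [  0   3  93  95  94  95  99  99  99 101 10
[... 801 characters left out ...]
11  53  50  52 194 170  51  45  38  15  12  10  11  12  11   0   0]
 [  4   0   0  14  43  40  33 195 179  12  10   9  12  10  11  15  10  10   0   2]
 [ -1   0   0  14  13  12  10 185 187  10  11  66   9  18  12  14  12  13   1   0]
 [ -2  -1   1   0  13  14  11  13 179  66  13  64  17  21  11  11  12  10  -1  -2]
 [  3   1   1   0  12  13  13  15 162  66  13  63  24  19   9  11   9  10   9  -1]
 [  0   1   2   2  10  10   9  11  22  68  28  13  11  10  11  -2   2   0  -1   1]
 [  2   0  -2  -1  11  14  14  12  10  -1  -1   0   1   0   0   1   0   0   0   0]
 [  0   0  -2   0   2   0  -2  -2   1  -3   2   0   3  -1  -1  -2  -2  -2   0   0]]
lamp [ 0.723 -0.049  0.231] [ 0.701 -0.181  0.206]
```

View pics/fix.png

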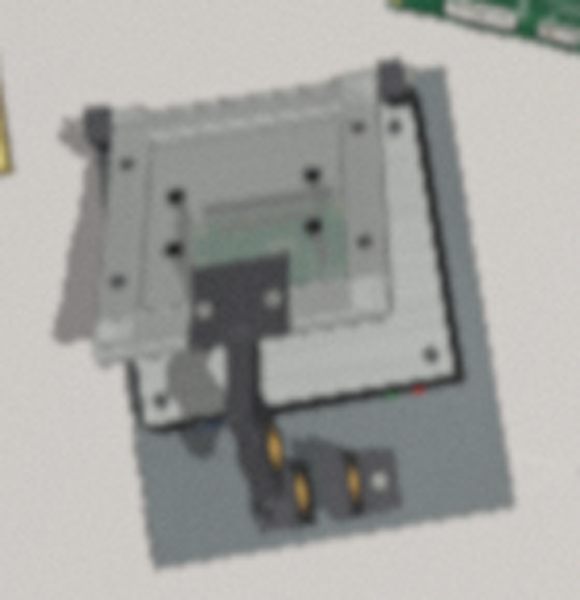

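The crop shows the lid about half open (0.6 rad) and the tongue above the clevis. The cheeks, with brass bushes, are at crop (300,490) and (352,480), and the plate's front corners at (155,570) and (513,505).

Run:
```python
from h import *
z=np.load("/tmp/top.npz"); im,d=z["im"],z["d"]; m=env.camera_model("top"); P=cloud(d,m)
c=lambda x,y: ray(110+x/4.143-.4,130+y/4.138-.4,.012,m)
fl,fr,rr,l2=c(155,570),c(513,505),c(443,68),c(133,430)
print(fl,fr,rr, np.linalg.norm(fl-fr),np.linalg.norm(fr-rr))
e=fl-fr; yw=np.degrees(np.arctan2(-e[0],e[1])); e2=rr-fr; print("yaw",yw,np.degrees(np.arctan2(e2[1],e2[0])))
k=(P[...,2]>.059)&(P[...,2]<.073); k[:225]=0;k[265:]=0;k[:,:160]=0;k[:,220:]=0
print(k[225:265,165:210].astype(int).sum()); 
for r in range(228,262): print(r,''.join('#' if x else '.' for x in k[r,165:215]))
y=np.radians((yw+np.degrees(np.arctan2(e2[1],e2[0])))/2); R=np.array([[np.cos(y),-np.sin(y)],[np.sin(y),np.cos(y)]])
q=P[k][:,:2]@R  # fixture-aligned
print("cheek pts aligned",np.percentile(q,[2,50,98],0))
print(np.histogram(q[:,1],bins=20))
fm=(fl+fr)[:2]/2; print("front mid aligned",fm@R,"y deg",np.degrees(y))
```

```text
[0.42878541 0.2019203  0.012     ] [0.46725977 0.0074308  0.012     ] [0.71433075 0.05384301 0.012     ] 0.19825852010994638 0.2513924522288841
yaw 11.189908029760145 10.639010266234076
172
228 ..................................................
229 ..................................................
230 ..................................................
231 ..................................................
232 ..................................................
233 ..................................................
234 ..................................................
235 ..................................................
236 ..................................................
237 ..................................................
238 .........................###......................
239 ......................######......................
240 .............##.......######......................
241 .............##.......######......................
242 .............##.......#######.....................
243 .............###.......######.....................
244 .............###.......###
[... 923 characters left out ...]
....................................
cheek pts aligned [[ 0.46956459 -0.00182079]
 [ 0.48387052  0.00799487]
 [ 0.50412045  0.03671054]]
(array([20, 17, 17, 15, 17, 15,  0,  0,  0,  0,  0,  0,  0,  7, 18, 15, 13,
        5,  7,  6]), array([-2.08079497e-03, -6.55203721e-05,  1.94975423e-03,  3.96502882e-03,
        5.98030342e-03,  7.99557802e-03,  1.00108526e-02,  1.20261272e-02,
        1.40414018e-02,  1.60566764e-02,  1.80719510e-02,  2.00872256e-02,
        2.21025002e-02,  2.41177748e-02,  2.61330494e-02,  2.81483240e-02,
        3.01635986e-02,  3.21788732e-02,  3.41941478e-02,  3.62094224e-02,
        3.82246970e-02]))
front mid aligned [0.4597379  0.01795202] y deg 10.91445914799711
```

Call:
servo_tool(
  newtons=60,
  steps=[
    {"tx": 2.72, "ty": -2.82, "claw": 0},
    {"tx": 2.72, "ty": -2.82},
    {"tx": 2.72, "ty": -2.82},
    {"tx": 2.72, "ty": -2.82},
    {"tx": 2.72, "ty": -2.82},
    {"tx": 2.72, "ty": -2.82},
    {"tx": 2.72, "ty": -2.82},
    {"tx": 2.72, "ty": -2.82},
    {"tx": 2.72, "ty": -2.82},
    {"tx": 2.72, "ty": -2.82},
    {"tx": 2.72, "ty": -2.82},
    {"tx": 2.72, "ty": -2.82},
    {"tx": 2.72, "ty": -2.82},
    {"tx": 2.72, "ty": -2.82},
    {"tx": 2.72, "ty": -2.82},
    {"tx": 2.72, "ty": -2.82},
    {},
    {},
  ],
)

```text
invalid input at $.steps[0]: expected keys tx, ty, tz, yaw, claw
```

Run:
```python
from h import *
o=env.observe();print(o["position"],o["ft_force"],o["grip_width"],env.tcp_to_tips)
im,d,m=shot("wrist"); save(im,"w1.png"); P=cloud(d,m)
y=np.radians(10.9);R=np.array([[np.cos(y),-np.sin(y)],[np.sin(y),np.cos(y)]])
Q=P.copy();Q[...,:2]=P[...,:2]@R; Q[...,0]-=.4868+.128; Q[...,1]-=.018
for yy in(-.035,-.045,-.055,.045):
  k=(abs(Q[...,1]-yy)<.003)&(Q[...,2]>.06)&(Q[...,2]<.2)&(d>0)&(Q[...,0]<.1)
  q=Q[k]; q=q[np.argsort(q[:,0])]; print(yy,len(q),np.round(q[::max(1,len(q)//15)][:,[0,2]]*1000).astype(int).tolist())
```

```text
[0.12892939 0.534447   0.24977329] [-4.78789957e-01 -3.54937867e-04  5.26738407e-01] 0.08520746838829826 0.019
-0.035 0 []
-0.045 0 []
-0.055 0 []
0.045 0 []
```

View pics/w1.png

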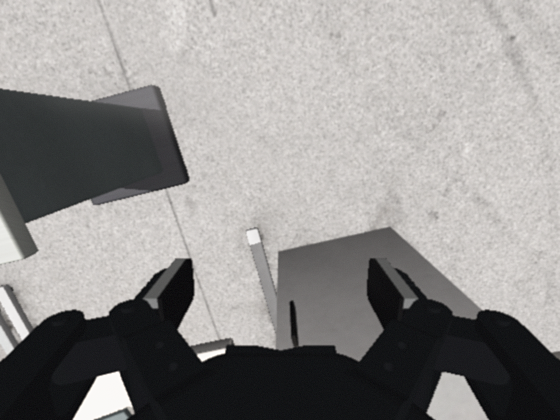

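The call was refused because rows need all their keys. The picture is from the start pose and shows only floor and drawer, with the fingers at (180,290) and (385,290).

Call:
servo_tool(
  newtons=60,
  steps=[
    {"tx": 2.72, "ty": -2.82, "tz": 0, "yaw": 0, "claw": 0},
    {"tx": 2.72, "ty": -2.82, "tz": 0, "yaw": 0, "claw": 0},
    {"tx": 2.72, "ty": -2.82, "tz": 0, "yaw": 0, "claw": 0},
    {"tx": 2.72, "ty": -2.82, "tz": 0, "yaw": 0, "claw": 0},
    {"tx": 2.72, "ty": -2.82, "tz": 0, "yaw": 0, "claw": 0},
    {"tx": 2.72, "ty": -2.82, "tz": 0, "yaw": 0, "claw": 0},
    {"tx": 2.72, "ty": -2.82, "tz": 0, "yaw": 0, "claw": 0},
    {"tx": 2.72, "ty": -2.82, "tz": 0, "yaw": 0, "claw": 0},
    {"tx": 2.72, "ty": -2.82, "tz": 0, "yaw": 0, "claw": 0},
    {"tx": 2.72, "ty": -2.82, "tz": 0, "yaw": 0, "claw": 0},
    {"tx": 2.72, "ty": -2.82, "tz": 0, "yaw": 0, "claw": 0},
    {"tx": 2.72, "ty": -2.82, "tz": 0, "yaw": 0, "claw": 0},
    {"tx": 2.72, "ty": -2.82, "tz": 0, "yaw": 0, "claw": 0},
    {"tx": 2.72, "ty": -2.82, "tz": 0, "yaw": 0, "claw": 0},
    {"tx": 2.72, "ty": -2.82, "tz": 0, "yaw": 0, "claw": 0},
    {"tx": 2.72, "ty": -2.82, "tz": 0, "yaw": 0, "claw": 0},
    {"tx": 0, "ty": 0, "tz": 0, "yaw": 0, "claw": 0},
    {"tx": 0, "ty": 0, "tz": 0, "yaw": 0, "claw": 0},
  ],
)

```text
time_s: 1.95
position: [0.5643, 0.083, 0.2497]
tool_rot: [[-0.972, 0.236, -0.001], [0.236, 0.972, 0.0], [0.001, -0.0, -1.0]]
ft_force: [0.1, 0.0, -0.1]
grip_width: 0.0
gripper_force: 0.0
```

Run:
```python
from h import *
o=env.observe();print(o["position"],o["ft_force"],o["grip_width"])
im,d,m=shot("wrist"); save(im,"w2.png"); P=cloud(d,m)
y=np.radians(10.9);R=np.array([[np.cos(y),-np.sin(y)],[np.sin(y),np.cos(y)]])
Q=P.copy();Q[...,:2]=P[...,:2]@R; Q[...,0]-=.4868-.0+.128; Q[...,1]-=.018
for yy in(-.035,-.045,-.055,.045):
  k=(abs(Q[...,1]-yy)<.003)&(Q[...,2]>.06)&(Q[...,2]<.2)&(d>0)&(Q[...,0]<.1)
  q=Q[k]; q=q[np.argsort(q[:,0])]; print(yy,len(q),np.round(q[::max(1,len(q)//15)][:,[0,2]]*1000).astype(int).tolist())
```

```text
[0.56427033 0.08297208 0.24968923] [ 0.06157917  0.00528517 -0.09814884] 2.6798349108117885e-05
-0.035 713 [[-61, 161], [-58, 165], [-54, 167], [-48, 163], [-42, 159], [-35, 152], [-28, 147], [-20, 142], [-12, 136], [-5, 135], [7, 124], [18, 117], [31, 109], [45, 101], [60, 89], [75, 82]]
-0.045 600 [[-61, 162], [-58, 164], [-55, 167], [-50, 164], [-45, 162], [-39, 157], [-33, 150], [-26, 145], [-19, 142], [-12, 137], [-4, 131], [10, 122], [38, 104], [51, 96], [62, 91]]
-0.055 330 [[-61, 161], [-60, 163], [-58, 166], [-56, 166], [-54, 168], [-52, 166], [-49, 165], [-46, 162], [-43, 160], [-40, 158], [-37, 155], [-34, 154], [-30, 151], [-27, 149], [-24, 146]]
0.045 854 [[-61, 161], [-57, 167], [-53, 166], [-47, 162], [-41, 159], [-33, 150], [-27, 147], [-19, 140], [-11, 136], [-3, 130], [7, 124], [17, 117], [30, 111], [42, 103], [57, 92], [73, 84]]
```

View pics/w2.png

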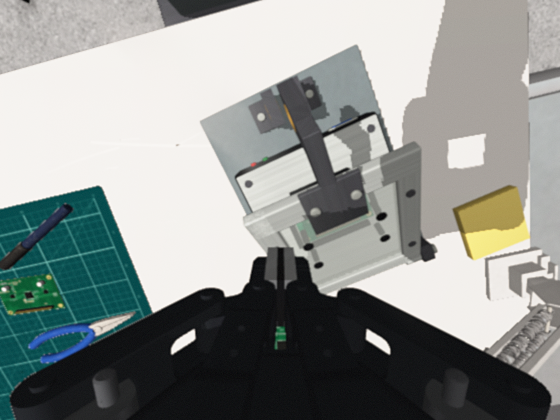

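The front bar edge is at (-56, 168) mm in the fixture's x and z, so the lid angle is about 0.57 rad. The tool tip is over the bar at y = -43 mm. I'll push down along the arc.

Call:
servo_tool(
  steps=[
    {"tx": 0, "ty": 0, "tz": -2, "yaw": 0, "claw": 0},
    {"tx": 0, "ty": 0, "tz": -2, "yaw": 0, "claw": 0},
    {"tx": 0, "ty": 0, "tz": -2, "yaw": 0, "claw": 0},
    {"tx": -0.5, "ty": -0.1, "tz": -1, "yaw": 0, "claw": 0},
    {"tx": -0.5, "ty": -0.1, "tz": -1, "yaw": 0, "claw": 0},
    {"tx": -0.45, "ty": -0.1, "tz": -1, "yaw": 0, "claw": 0},
    {"tx": -0.4, "ty": -0.1, "tz": -1, "yaw": 0, "claw": 0},
    {"tx": -0.3, "ty": -0.05, "tz": -1, "yaw": 0, "claw": 0},
    {"tx": -0.3, "ty": -0.05, "tz": -1, "yaw": 0, "claw": 0},
    {"tx": -0.2, "ty": 0, "tz": -1, "yaw": 0, "claw": 0},
    {"tx": -0.1, "ty": 0, "tz": -1, "yaw": 0, "claw": 0},
    {"tx": 0, "ty": 0, "tz": -0.7, "yaw": 0, "claw": 0},
    {"tx": 0, "ty": 0, "tz": 0, "yaw": 0, "claw": 0},
    {"tx": 0, "ty": 0, "tz": 0, "yaw": 0, "claw": 0},
  ],
)

```text
time_s: 3.4
position: [0.537, 0.0784, 0.1033]
tool_rot: [[-0.972, 0.235, 0.0], [0.235, 0.972, 0.0], [-0.0, 0.0, -1.0]]
ft_force: [0.2, -0.2, 0.1]
grip_width: -0.0001
gripper_force: 0.0
```

Call:
servo_tool(
  steps=[
    {"tx": 0, "ty": 0, "tz": -0.2, "yaw": 0, "claw": 0},
    {"tx": 0, "ty": 0, "tz": -0.2, "yaw": 0, "claw": 0},
    {"tx": 0, "ty": 0, "tz": -0.1, "yaw": 0, "claw": 0},
    {"tx": 0, "ty": 0, "tz": 0, "yaw": 0, "claw": 0},
  ],
)

```text
time_s: 3.8
position: [0.537, 0.0784, 0.099]
tool_rot: [[-0.972, 0.235, 0.001], [0.235, 0.972, -0.0], [-0.001, 0.0, -1.0]]
ft_force: [-1.3, 0.5, 5.6]
grip_width: -0.0
gripper_force: 2.9
```

Call:
servo_tool(
  steps=[
    {"tx": 0, "ty": 0, "tz": -0.1, "yaw": 0, "claw": 0},
    {"tx": 0, "ty": 0, "tz": -0.1, "yaw": 0, "claw": 0},
    {"tx": 0, "ty": 0, "tz": 0, "yaw": 0, "claw": 0},
  ],
)

```text
time_s: 4.1
position: [0.5371, 0.0784, 0.0988]
tool_rot: [[-0.972, 0.234, 0.003], [0.234, 0.972, -0.0], [-0.003, 0.0, -1.0]]
ft_force: [-7.4, -0.3, 23.4]
grip_width: -0.0002
gripper_force: 11.6
```

Call:
servo_tool(
  steps=[
    {"tx": 0, "ty": 0, "tz": 4, "yaw": 0, "claw": 0},
    {"tx": 0, "ty": 0, "tz": 4, "yaw": 0, "claw": 0},
    {"tx": 0, "ty": 0, "tz": 4, "yaw": 0, "claw": 0},
    {"tx": -0.6, "ty": -4.1, "tz": 0, "yaw": 0, "claw": 5},
    {"tx": -0.6, "ty": -4.1, "tz": 0, "yaw": 0, "claw": 5},
    {"tx": -0.6, "ty": -4.1, "tz": 0, "yaw": 0, "claw": 5},
    {"tx": -0.6, "ty": -4.1, "tz": 0, "yaw": 0, "claw": 5},
    {"tx": -0.6, "ty": -4.1, "tz": 0, "yaw": 0, "claw": 5},
    {"tx": -0.6, "ty": -4.1, "tz": 0, "yaw": 0, "claw": 5},
    {"tx": -0.6, "ty": -4.1, "tz": 0, "yaw": 0, "claw": 5},
    {"tx": -0.6, "ty": -4.1, "tz": 0, "yaw": 0, "claw": 5},
    {"tx": -0.6, "ty": -4.1, "tz": 0, "yaw": 0, "claw": 5},
    {"tx": -0.6, "ty": -4.1, "tz": 0, "yaw": -3, "claw": 5},
    {"tx": 0, "ty": 0, "tz": 0, "yaw": 0, "claw": 5},
    {"tx": 0, "ty": 0, "tz": 0, "yaw": 0, "claw": 5},
  ],
)

```text
time_s: 5.6
position: [0.4764, -0.332, 0.216]
tool_rot: [[-0.958, 0.286, -0.0], [0.286, 0.958, 0.001], [0.0, 0.001, -1.0]]
ft_force: [0.5, 0.7, -0.1]
grip_width: 0.05
gripper_force: 0.0
```

```bash
cat > seg.py <<'E'
from h import *
y0=np.radians(10.9);RF=np.array([[np.cos(y0),-np.sin(y0)],[np.sin(y0),np.cos(y0)]])
def red(im):
    h=cv2.cvtColor(im,cv2.COLOR_RGB2HSV); r=((h[...,0]<8)|(h[...,0]>172))&(h[...,1]>120)
    n,l,s,_=cv2.connectedComponentsWithStats(r.astype(np.uint8)); return l==1+np.argmax(s[1:,4])
E
python3 - <<'E'
from seg import *
o=env.observe();print(o["position"],o["grip_width"])
im,d,m=shot("wrist"); P=cloud(d,m); save(im,"w3.png")
r=red(im); v,u=np.nonzero(r); pts=np.array([ray(a,b,.012,m)[:2] for a,b in zip(u,v)],np.float32)
print(r.sum(),cv2.minAreaRect(pts),"px",u.mean(),v.mean())
print("bench z",np.median(P[60:120,200:400,2]))
# lid check from top
im,d,m=shot("top"); P=cloud(d,m); Q=P.copy(); Q[...,:2]=P[...,:2]@RF; Q[...,0]-=.6148; Q[...,1]-=.018
for xx in(-.075,-.04,0,.04):
  k=(abs(Q[...,0]-xx)<.004)&(abs(abs(Q[...,1])-.06)<.006); print(xx,np.median(Q[k][:,2]))
k=(Q[...,2]>.074)&(abs(Q[...,0])<.12)&(abs(Q[...,1])<.1);print("lid extents",np.percentile(Q[k],[1,99],0))
E
```

```text
[ 0.4763877  -0.33201667  0.21597547] 0.049970021116095865
716 ((0.4736839532852173, -0.33412131667137146), (0.022176124155521393, 0.05240887030959129), 75.30145263671875) px 278.9427374301676 187.80446927374302
bench z -0.0003157940691060901
-0.075 0.08006953464971528
-0.04 0.08041972453841906
0 0.07943286470796274
0.04 0.08122419914475154
lid extents [[-0.10137117 -0.09230431  0.07494074]
 [ 0.11871363  0.07264354  0.25561417]]
```

View pics/w3.png

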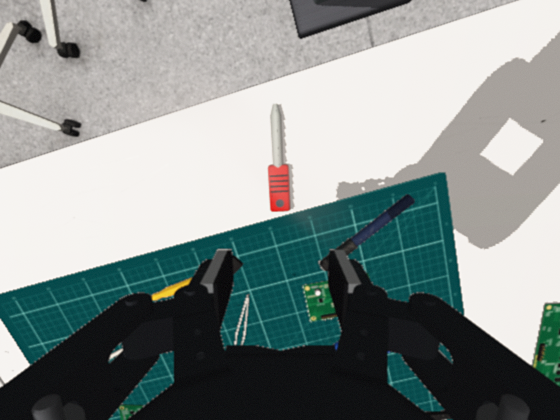

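The lid reads flat at 80 mm, so it is shut. The pin's handle is at (279,188) and its tip at (277,106), which gives handle centre (0.4737, -0.334) and heading about 165.2°. The marker's near end at (410,200) is well clear. I'll grasp the handle.

Call:
servo_tool(
  newtons=80,
  steps=[
    {"tx": -0.27, "ty": -0.2, "tz": -3, "yaw": 1.8, "claw": 5},
    {"tx": 0, "ty": 0, "tz": -3, "yaw": 0, "claw": 5},
    {"tx": 0, "ty": 0, "tz": -3, "yaw": 0, "claw": 5},
    {"tx": 0, "ty": 0, "tz": -3, "yaw": 0, "claw": 5},
    {"tx": 0, "ty": 0, "tz": -3, "yaw": 0, "claw": 5},
    {"tx": 0, "ty": 0, "tz": -2.5, "yaw": 0, "claw": 5},
    {"tx": 0, "ty": 0, "tz": -1.9, "yaw": 0, "claw": 5},
    {"tx": 0, "ty": 0, "tz": 0, "yaw": 0, "claw": 5},
    {"tx": 0, "ty": 0, "tz": 0, "yaw": 0, "claw": 1.5},
    {"tx": 0, "ty": 0, "tz": 0, "yaw": 0, "claw": 1.5},
    {"tx": 0, "ty": 0, "tz": 0, "yaw": 0, "claw": 1.5},
    {"tx": 0, "ty": 0, "tz": 0, "yaw": 0, "claw": 1.5},
    {"tx": 0, "ty": 0, "tz": 0, "yaw": 0, "claw": 1.5},
    {"tx": 0, "ty": 0, "tz": 0, "yaw": 0, "claw": 1.5},
  ],
)

```text
time_s: 7.1
position: [0.4747, -0.3337, 0.0241]
tool_rot: [[-0.967, 0.255, 0.002], [0.255, 0.967, -0.002], [-0.003, -0.001, -1.0]]
ft_force: [0.1, 2.5, 7.1]
grip_width: 0.021
gripper_force: 79.0
```

Call:
servo_tool(
  steps=[
    {"tx": 0, "ty": 0, "tz": 1, "yaw": 0, "claw": 1.5},
    {"tx": 0, "ty": 0, "tz": 2, "yaw": 0, "claw": 1.5},
    {"tx": 0, "ty": 0, "tz": 3, "yaw": 0, "claw": 1.5},
    {"tx": 0, "ty": 0, "tz": 3, "yaw": 0, "claw": 1.5},
    {"tx": 0, "ty": 0, "tz": 0, "yaw": 0, "claw": 1.5},
    {"tx": 0, "ty": 0, "tz": 0, "yaw": 0, "claw": 1.5},
  ],
)

```text
time_s: 7.7
position: [0.474, -0.3336, 0.1132]
tool_rot: [[-0.967, 0.255, 0.001], [0.255, 0.967, -0.001], [-0.001, -0.001, -1.0]]
ft_force: [-0.5, -0.7, -1.5]
grip_width: 0.021
gripper_force: 78.6
```

Run:
```python
from seg import *
o=env.observe();print(o["position"],o["grip_width"],o["ft_force"])
im,d,m=shot("wrist"); save(im,"w4.png"); P=cloud(d,m)
r=red(im);v,u=np.nonzero(r);print("red",r.sum(),u.mean(),v.mean(),np.median(P[r],0))
k=(P[...,2]>.06)&(P[...,2]<.13)&(d>0);k[250:]=0
R=o["tool_rot"]; q=(P[k]-o["position"])@R; print("pts tool frame",len(q))
s=q[(abs(q[:,1])<.02)&(q[:,0]>.02)]
for a in np.arange(.02,.13,.01):
  t=s[abs(s[:,0]-a)<.005]
  if len(t): print(round(a,3),len(t),np.round(t[:,1].min()*1e3,1),np.round(t[:,1].max()*1e3,1),"zmed",np.round(np.median(t[:,2])*1e3,1),"zmin",np.round(t[:,2].min()*1e3,1))
```

```text
[ 0.47400863 -0.33357032  0.11317089] 0.020962326823933904 [-0.48438612 -0.69566993 -1.50384107]
red 3769 279.9686919607323 260.83231626426107 [ 0.46946806 -0.33394748  0.10104953]
pts tool frame 5185
0.02 456 -13.5 10.6 zmed 12.2 zmin 10.2
0.03 708 -13.2 10.1 zmed 13.2 zmin 10.6
0.04 487 -7.5 3.9 zmed 13.0 zmin 10.7
0.05 511 -7.7 3.8 zmed 13.1 zmin 9.9
0.06 572 -7.8 4.3 zmed 13.3 zmin 10.2
0.07 596 -7.6 4.2 zmed 13.2 zmin 10.2
0.08 604 -7.9 4.0 zmed 13.5 zmin 10.6
0.09 298 -6.5 2.5 zmed 15.1 zmin 12.7
```

View pics/w4.png

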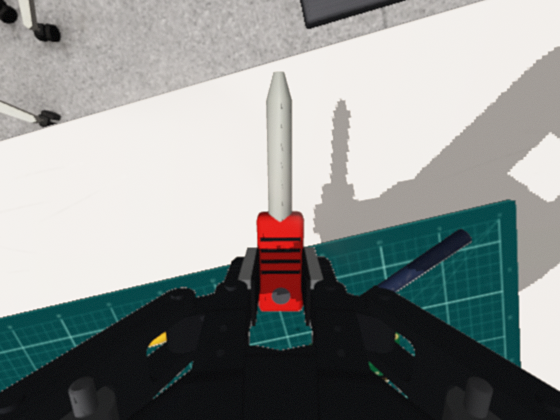

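The pin is held level, with its shank along the image column at about 280 from shoulder (280,215) to tip (280,73). Its axis is about 18 mm below the TCP. I'll turn it and bring it in front of the right mouth.

Call:
servo_tool(
  steps=[
    {"tx": 0.29, "ty": 2.98, "tz": 0, "yaw": -6.43, "claw": 1.5},
    {"tx": 0.29, "ty": 2.98, "tz": 0, "yaw": -6.43, "claw": 1.5},
    {"tx": 0.29, "ty": 2.98, "tz": 0, "yaw": -6.43, "claw": 1.5},
    {"tx": 0.29, "ty": 2.98, "tz": 0, "yaw": -6.43, "claw": 1.5},
    {"tx": 0.29, "ty": 2.98, "tz": 0, "yaw": -6.43, "claw": 1.5},
    {"tx": 0.29, "ty": 2.98, "tz": 0, "yaw": -6.43, "claw": 1.5},
    {"tx": 0.29, "ty": 2.98, "tz": 0, "yaw": -6.43, "claw": 1.5},
    {"tx": 0.29, "ty": 2.98, "tz": 0, "yaw": -6.43, "claw": 1.5},
    {"tx": 0.29, "ty": 2.98, "tz": 0, "yaw": -6.43, "claw": 1.5},
    {"tx": 0.29, "ty": 2.98, "tz": 0, "yaw": -6.43, "claw": 1.5},
    {"tx": 0, "ty": 0, "tz": -2.5, "yaw": 0, "claw": 1.5},
    {"tx": 0, "ty": 0, "tz": -2.4, "yaw": 0, "claw": 1.5},
    {"tx": 0, "ty": 0, "tz": 0, "yaw": 0, "claw": 1.5},
    {"tx": 0, "ty": 0, "tz": 0, "yaw": 0, "claw": 1.5},
  ],
)

```text
time_s: 9.15
position: [0.5028, -0.0356, 0.0631]
tool_rot: [[-0.19, 0.982, -0.002], [0.982, 0.19, 0.001], [0.001, -0.002, -1.0]]
ft_force: [0.3, -0.3, -0.2]
grip_width: 0.021
gripper_force: 78.7
```

Run:
```python
from seg import *
o=env.observe();print(o["position"],np.degrees(np.arctan2(*o["tool_rot"][1::-1,0])),o["ft_force"])
R=o["tool_rot"]
def prof(s,lo,hi):
  for a in np.arange(lo,hi,.006):
    t=s[abs(s[:,0]-a)<.003]
    if len(t)>4: print(round(a,3),len(t),"y",np.round(np.percentile(t[:,1],[3,97])*1e3,1),"z",np.round(np.percentile(t[:,2],[5,50])*1e3,1))
im,d,m=shot("wrist"); save(im,"w5.png"); q=(cloud(d,m)-o["position"])@R
k=(d>0)&(q[...,0]>.03)&(abs(q[...,1])<.03); k[250:]=0
print("pin");prof(q[k&(q[...,2]>.008)&(q[...,2]<.024)&(abs(q[...,1])<.013)&(q[...,0]<.115)],.03,.118)
print("cheek");t=q[k&(q[...,2]<.006)&(q[...,2]>-.012)&(q[...,0]>.1)];prof(t,.1,.2)
im,d,m=shot("top"); save(im,"t5.png"); Q=cloud(d,m);q=(Q-o["position"])@R; k=(d>0)
print("TOP pin");prof(q[k&(q[...,2]>.008)&(q[...,2]<.024)&(abs(q[...,1])<.013)&(q[...,0]<.115)],.03,.118)
print("cheek");prof(q[k&(q[...,2]<.006)&(q[...,2]>-.012)&(q[...,0]>.1)&(abs(q[...,1])<.03)],.1,.2)
```

```text
[ 0.50275563 -0.03556447  0.06305402] 100.92841206461384 [ 0.34574399 -0.30384007 -0.15982113]
pin
0.03 137 y [-6.1  5.3] z [11.7 13.2]
0.036 287 y [-6.   5.3] z [11.5 13.1]
0.042 300 y [-5.9  5.2] z [11.6 13.1]
0.048 308 y [-5.8  5.2] z [11.6 13. ]
0.054 327 y [-5.8  5.6] z [11.5 13.2]
0.06 343 y [-6.2  5.6] z [11.6 13.3]
0.066 352 y [-6.1  5.5] z [11.6 13.1]
0.072 363 y [-6.   5.5] z [11.6 13.2]
0.078 387 y [-6.   5.1] z [11.7 13.1]
0.084 298 y [-5.  4.] z [12.4 14.1]
0.09 167 y [-3.6  2.6] z [14.  15.5]
cheek
TOP pin
cheek
0.13 23 y [ 1.5 17.4] z [-4.2 -3.2]
0.136 30 y [-7.6 16.1] z [-5.  -3.4]
0.142 38 y [-14.9  27.4] z [-10.5  -2. ]
0.148 12 y [-16.7  -9.9] z [-4.6 -2.6]
0.154 13 y [-17.6  -8.7] z [-5.  -1.6]
0.16 43 y [-16.6  16.4] z [-5.4 -2.8]
0.166 41 y [-17.6  16.5] z [-4.6 -2.6]
```

View pics/w5.png

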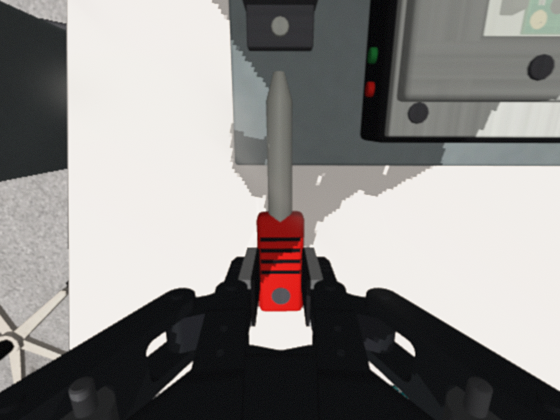

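The pin's column (280) lines up with the foot's middle (281), and the plate edge is square in the image. The mouth is about 32 mm ahead of the tip. I'll advance and watch the force.

Call:
servo_tool(
  steps=[
    {"tx": -0.19, "ty": 0.98, "tz": 0, "yaw": 0, "claw": 1.5},
    {"tx": -0.19, "ty": 0.98, "tz": 0, "yaw": 0, "claw": 1.5},
    {"tx": -0.19, "ty": 0.98, "tz": 0, "yaw": 0, "claw": 1.5},
    {"tx": -0.095, "ty": 0.49, "tz": 0, "yaw": 0, "claw": 1.5},
    {"tx": -0.095, "ty": 0.49, "tz": 0, "yaw": 0, "claw": 1.5},
    {"tx": -0.095, "ty": 0.49, "tz": 0, "yaw": 0, "claw": 1.5},
    {"tx": 0, "ty": 0, "tz": 0, "yaw": 0, "claw": 1.5},
  ],
)

```text
time_s: 9.95
position: [0.4943, 0.0091, 0.0633]
tool_rot: [[-0.19, 0.982, -0.0], [0.982, 0.19, 0.0], [0.0, -0.0, -1.0]]
ft_force: [0.4, -0.0, -0.9]
grip_width: 0.0208
gripper_force: 78.7
```

Call:
servo_tool(
  steps=[
    {"tx": -0.095, "ty": 0.49, "tz": 0, "yaw": 0, "claw": 1.5},
    {"tx": -0.095, "ty": 0.49, "tz": 0, "yaw": 0, "claw": 1.5},
    {"tx": -0.095, "ty": 0.49, "tz": 0, "yaw": 0, "claw": 1.5},
    {"tx": -0.095, "ty": 0.49, "tz": 0, "yaw": 0, "claw": 1.5},
    {"tx": 0, "ty": 0, "tz": 0, "yaw": 0, "claw": 1.5},
  ],
)

```text
time_s: 10.45
position: [0.4905, 0.0287, 0.0633]
tool_rot: [[-0.19, 0.982, -0.0], [0.982, 0.19, 0.0], [0.0, -0.0, -1.0]]
ft_force: [-0.3, 0.6, -0.7]
grip_width: 0.0212
gripper_force: 78.7
```

Call:
servo_tool(
  steps=[
    {"tx": -0.095, "ty": 0.49, "tz": 0, "yaw": 0, "claw": 1.5},
    {"tx": -0.095, "ty": 0.49, "tz": 0, "yaw": 0, "claw": 1.5},
    {"tx": -0.095, "ty": 0.49, "tz": 0, "yaw": 0, "claw": 1.5},
    {"tx": -0.095, "ty": 0.49, "tz": 0, "yaw": 0, "claw": 1.5},
    {"tx": -0.095, "ty": 0.49, "tz": 0, "yaw": 0, "claw": 1.5},
    {"tx": 0, "ty": 0, "tz": 0, "yaw": 0, "claw": 1.5},
  ],
)

```text
time_s: 11.05
position: [0.4857, 0.0533, 0.0633]
tool_rot: [[-0.19, 0.982, -0.0], [0.982, 0.19, 0.0], [0.0, -0.0, -1.0]]
ft_force: [0.0, 0.5, -1.2]
grip_width: 0.0212
gripper_force: 78.7
```

Call:
servo_tool(
  steps=[
    {"tx": -0.038, "ty": 0.196, "tz": 0, "yaw": 0, "claw": 1.5},
    {"tx": -0.038, "ty": 0.196, "tz": 0, "yaw": 0, "claw": 1.5},
    {"tx": -0.019, "ty": 0.098, "tz": 0, "yaw": 0, "claw": 1.5},
    {"tx": 0, "ty": 0, "tz": 0, "yaw": 0, "claw": 1.5},
  ],
)

```text
time_s: 11.45
position: [0.485, 0.0576, 0.0633]
tool_rot: [[-0.19, 0.982, -0.0], [0.982, 0.19, -0.0], [-0.0, -0.0, -1.0]]
ft_force: [0.1, -0.1, -2.1]
grip_width: 0.0213
gripper_force: 78.7
```

Call:
servo_tool(
  steps=[
    {"tx": -0.019, "ty": 0.098, "tz": 0, "yaw": 0, "claw": 1.5},
    {"tx": -0.019, "ty": 0.098, "tz": 0, "yaw": 0, "claw": 1.5},
    {"tx": 0, "ty": 0, "tz": 0, "yaw": 0, "claw": 1.5},
  ],
)

```text
time_s: 11.75
position: [0.4845, 0.0596, 0.0633]
tool_rot: [[-0.19, 0.982, -0.0], [0.982, 0.19, -0.0], [0.0, -0.0, -1.0]]
ft_force: [0.8, 0.4, -0.6]
grip_width: 0.0213
gripper_force: 78.7
```

Call:
servo_tool(
  steps=[
    {"tx": -0.019, "ty": 0.098, "tz": 0, "yaw": 0, "claw": 1.5},
    {"tx": -0.019, "ty": 0.098, "tz": 0, "yaw": 0, "claw": 1.5},
    {"tx": 0, "ty": 0, "tz": 0, "yaw": 0, "claw": 1.5},
  ],
)

```text
time_s: 12.05
position: [0.4841, 0.0616, 0.0633]
tool_rot: [[-0.19, 0.982, -0.0], [0.982, 0.19, 0.0], [0.0, -0.0, -1.0]]
ft_force: [-0.0, -0.1, -0.9]
grip_width: 0.0214
gripper_force: 78.7
```

Run:
```python
from seg import *
o=env.observe();print(o["position"],o["ft_force"])
im,d,m=shot("wrist"); save(im[120:340,160:400].repeat(2,0).repeat(2,1),"w6.png")
```

```text
[0.48414512 0.06157573 0.06330981] [-0.00435678 -0.11676174 -0.92948431]
```

View pics/w6.png

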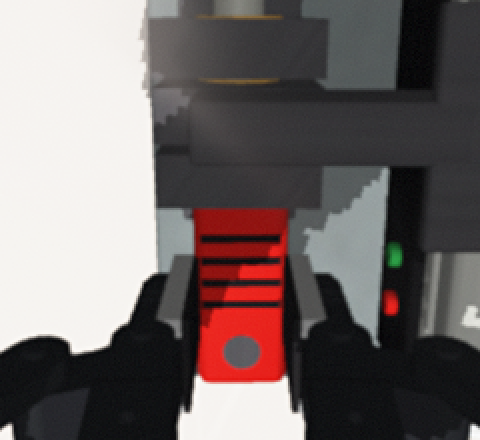

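The pin passes through both cheeks and the tongue. The handle looks nearly at the cheek (crop row 208), so I'll ease it in to contact.

Call:
servo_tool(
  steps=[
    {"tx": -0.019, "ty": 0.098, "tz": 0, "yaw": 0, "claw": 1.5},
    {"tx": -0.019, "ty": 0.098, "tz": 0, "yaw": 0, "claw": 1.5},
    {"tx": 0, "ty": 0, "tz": 0, "yaw": 0, "claw": 1.5},
  ],
)

```text
time_s: 12.4
position: [0.4841, 0.0624, 0.0634]
tool_rot: [[-0.19, 0.982, 0.0], [0.982, 0.19, -0.002], [-0.002, -0.0, -1.0]]
ft_force: [-0.2, -8.1, -0.9]
grip_width: 0.0212
gripper_force: 78.8
```

The handle touches the cheek (8 N). I'll relieve, release and go up.

Call:
servo_tool(
  steps=[
    {"tx": 0.019, "ty": -0.098, "tz": 0, "yaw": 0, "claw": 1.5},
    {"tx": 0, "ty": 0, "tz": 0, "yaw": 0, "claw": 3},
    {"tx": 0, "ty": 0, "tz": 0, "yaw": 0, "claw": 4},
    {"tx": 0, "ty": 0, "tz": 0, "yaw": 0, "claw": 4},
    {"tx": 0, "ty": 0, "tz": 0, "yaw": 0, "claw": 4},
    {"tx": 0, "ty": 0, "tz": 1, "yaw": 0, "claw": 4},
    {"tx": 0, "ty": 0, "tz": 2, "yaw": 0, "claw": 4},
    {"tx": 0, "ty": 0, "tz": 4, "yaw": 0, "claw": 4},
    {"tx": 0, "ty": 0, "tz": 4, "yaw": 0, "claw": 4},
    {"tx": 0.5, "ty": -4, "tz": 1, "yaw": 0, "claw": 4},
    {"tx": 0.5, "ty": -4, "tz": 1, "yaw": 0, "claw": 4},
    {"tx": 0, "ty": 0, "tz": 0, "yaw": 0, "claw": 4},
    {"tx": 0, "ty": 0, "tz": 0, "yaw": 0, "claw": 4},
  ],
)

```text
time_s: 13.7
position: [0.4939, -0.018, 0.1939]
tool_rot: [[-0.188, 0.982, 0.001], [0.982, 0.188, 0.0], [-0.0, 0.001, -1.0]]
ft_force: [0.5, 0.2, -0.4]
grip_width: 0.0401
gripper_force: 0.0
```

Run:
```python
from seg import *
o=env.observe();print(o["position"],o["ft_force"],o["grip_width"])
im,d,m=shot("wrist"); save(im,"w7.png"); P=cloud(d,m); Q=P.copy(); Q[...,:2]=P[...,:2]@RF; Q[...,0]-=.4868; Q[...,1]-=.018
r=red(im); q=Q[r]; print(r.sum(),np.percentile(q,[2,50,98],0))
v,u=np.nonzero(r); pts=np.array([ray(a,b,.051,m)[:2] for a,b in zip(u,v)],np.float32); print(cv2.minAreaRect(pts))
for y in(-.05,.05):
  k=(abs(Q[...,0]-.06)<.01)&(abs(Q[...,1]-y)<.01)&(d>0); print("lid z",np.median(Q[k][:,2]))
k=(Q[...,1]>.0215)&(Q[...,1]<.06)&(abs(Q[...,0])<.008)&(Q[...,2]>.038)&(Q[...,2]<.056)&(d>0); print("tip y",k.sum(),Q[k][:,1].max() if k.any() else 0)
```

```text
[ 0.4939062  -0.0180214   0.19392594] [ 0.4871704   0.18331931 -0.42746111] 0.04009862992527045
1509 [[-1.15021642e-02 -7.49124553e-02  4.30259191e-02]
 [ 7.00063931e-05 -4.64607125e-02  4.68480063e-02]
 [ 1.09431497e-02 -2.39402184e-02  4.96551727e-02]]
((0.48354384303092957, 0.06139589846134186), (0.023206915706396103, 0.052573930472135544), 10.808834075927734)
lid z 0.07995689346363555
lid z nan
tip y 252 0.035415545789260164
  return _methods._mean(a, axis=axis, dtype=dtype,
  ret = ret.dtype.type(ret / rcount)
```

View pics/w7.png

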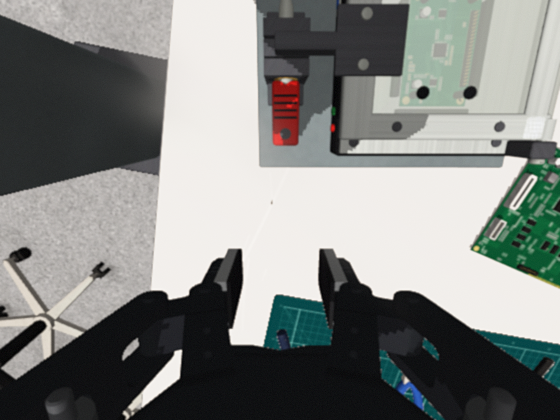

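The pin is home: the handle butt is at about -75 mm, which matches a seated shoulder. It is aligned to 10.8° against the fixture's 10.9°, the lid reads 80 mm, and the gripper is clear.

```bash
python3 -c "
from rig import env
print(env.close_job())"
```

```text
the job is handed in; nothing more can be done
None
```

I shut the lid, pushed the lock pin home through both cheeks and the tongue from the right-hand side, let go of it, left the bystanders alone and handed the job in; no verdict came back.

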